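Scoop grinding balls into the dispenser and hold its cam lever at full lift

ROBOT

A 6-joint arm with a two-finger parallel gripper is mounted at the origin on a cart in front of the work surface, level with it; the furniture and walls round the work are solid. World frame = base frame: x ahead of the robot, y to its left, z up, the work surface at z = 0. Lengths are in m, angles in rad, forces in N, time in s.
With the tool pointing down it reaches from about 0.35 to 0.975 m from the base axis. Payload 7.1 kg.
Tool frame: the origin (TCP) lies midway between the tips of the shut fingers; the grasp point (between the pads) lies 19 mm behind it; z points along the fingers, x is the direction in which the jaws open and shut, and the axes are right-handed (so a half turn about z gives the same grasp; the last joint's range is limited). The gripper opens to 88 mm and grips with 3 to 60 N. Pads are 20 mm wide; open, the fingers measure 115 mm over their backs; the gripper's body (75 mm by 178 mm) begins 61 mm behind the grasp point.
Start: joints at [1.19, 0.423, 1.63, -0, 1.089, -0.019], TCP at [0.221, 0.585, 0.223] pointing down, gripper open.
Joint ranges: [-3, 3], [-0.9, 2.11], [0.09, 2.58], [-1.31, 4.45], [0.11, 2.69], [-2.54, 2.54]. Speed limits (rad/s): [2.39, 2.39, 3.01, 3.14, 3.14, 3.14].

INTERFACE

Orientations are given as a unit quaternion [w, x, y, z].
In Python, from station import move_pose, movel, movej, command_gripper, wait, inverse_kinematics, read_camera, camera_info, MotionError, job_done, get_time, get_joint_pos, get_qvel, get_effort, get_tcp_pos, get_ee_rot, get_ft_force, get_ft_torque, get_grip_width gives the robot as it stands. Calls block until the motion is done:
- move_pose(position, orientation): joint-space move of the TCP to a pose.
- movel(position, frame=None, v=0.15, until_force=None): straight line of the TCP; frame=None keeps the orientation; v is the mean speed in m/s. With until_force (N) it stops when the force on the tool has changed by that much, and returns True; else False.
- movej(angles): joint-space move.
- command_gripper(opening): opening from 0.0 (shut) to 1.0 (fully open); the grip force is fixed at half the most; returns when the fingers have stopped.
- wait(seconds).
- inverse_kinematics(position, orientation): joint angles nearest the present ones, or None.
- read_camera(name): name is "scene" or "top"; returns the picture (400x640x3 uint8, red, green, blue); there is no depth.
- camera_info(name): a dict with "intrinsics" (3x3 intrinsics, pixels), "T" (4x4, takes a point from camera to world coordinates). Camera axes: x right, y up, looking along -z (the intrinsics and any distortion apply to the point x, -y, -z); pixel columns grow to the right and rows downward; lengths in m; the calibration is good to about 2 mm. A picture is of the moment at which its call begins. camera_info takes no time and is no camera call.
A pose or a line that the arm cannot do raises MotionError and nothing moves.
- job_done(): hands the job in, once; it reports no verdict.
Readings, each from a call of its own:
- get_time(): time.
- get_joint_pos(): joint angles.
- get_qvel(): joint speeds.
- get_effort(): joint torques, N m.
- get_tcp_pos(): TCP position.
- get_ee_rot(): TCP orientation.
- get_ft_force(): force on the tool from outside, world axes, zero at the start.
- get_ft_torque(): the same for the moment, N m.
- get_grip_width(): opening from 0.0 (shut) to 1.0 (fully open).
Only numpy, scipy, OpenCV 4.12 (cv2) and the standard library are available. Lean on these libraries where they do the work, as an engineer would, in place of code of your own. Each camera call takes 0.05 s, during which the arm holds its last target.

TASK

With the scoop, and without touching the balls with the fingers, carry at least three of the steel grinding balls from the grey tray into the dispenser's hopper while its gate is still shut, then put the scoop down on the table or in the tray. Then swing the dispenser's cam lever straight up to its highest lift, so that at least three balls run down into the catch cup, and finish still gripping the handle there, because a spring shuts the gate as soon as it is let go. Do not shift the brown dropper bottle or the dark flat case beside the dispenser.

Things in the scene. Friction and masses are not known exactly. Their poses are not given: they have to be found in the camera images.
- dispenser: bare aluminium ball dispenser fixed to the table, 100 x 225 mm base, 125 mm tall. Origin: centre of its underside; z up; its own +y runs from the catch cup (low end) to the hopper (high end); its own -x side is the front, which carries the cam lever. Walls 3 mm thick. Between hopper and cup a floor sloping 18 degrees leads the balls under a steel lift gate (at y = +20 mm; its top is 134 mm above the table when shut, 168 mm when fully lifted)
- hopper (a point): point inside the hopper (dispenser x = 0, y = +64 mm), 47 mm below the middle of its open mouth; rim 125 mm above the table; mouth 56 mm along the dispenser's x, 83 mm along its y; the floor inside lies 73 mm (at the gate) to 46 mm below the rim
- cup (a point): point 10 mm above the middle of the inner floor of the catch cup at the low end of the dispenser; 56 x 64 mm inside
- lever_pivot (a point): point on the cam lever's axis (at x = -78, y = +20, z = 52 mm in the dispenser's frame), in the plane where the handle is gripped; the axis runs along the dispenser's x
- handle_grip (a point): middle of the free length of the lever's round black handle, 14 mm diameter, 50 mm long, parallel to the dispenser's x, sticking out to the front; 88 mm from lever_pivot; the lever arm is 26 mm nearer to the dispenser
- cam_lever (a joint): lever angle in rad: 0 = arm level, handle towards the cup end (dispenser -y), gate shut; it grows as the handle swings up and over towards the hopper; 1.57 = arm straight up, the eccentric's highest lift (gate raised 34 mm, as 34 mm x sine of the angle); further on, to the stop at 2.2, the gate sinks again. A return spring (0.12 N m at 0, 0.28 N m at 1.57, i.e. about 1.5 to 3 N at the handle) swings it back to 0 when it is let go
- tray_floor (a point): point on the flat inner floor (4 mm above the table) of the plain grey open tray fixed to the table, axes as the tray. Floor from x = -52 to +68 mm, y = -30 to +30 mm; upright walls all round, 4 mm thick, rim rounded 2.5 mm to either side, 30 mm above the table. The balls lie at the -x end, nearest the robot, and can be scooped up against its wall; the +x end is empty
- scoop: small sheet-steel scoop, free, standing upright on its flat floor. Origin: centre of the bowl's underside; its +x points out of the open mouth; z up. Bowl 56 mm long (front lip at x = +28 mm, back wall at x = -28 mm), 52 mm wide outside and 48 inside, side walls 20 mm high that start 20 mm behind the lip, floor 2 to 3 mm thick with a bevelled lip. 90 g
- scoop_grip (a point): middle of the scoop's upright black handle at the height to grip it: x = -32 mm, 96 mm above the scoop's underside. Handle 12 mm thick along the scoop's x, 24 mm wide along its y, from 49 to 117 mm above the underside
- scoop_bowl (a point): inside the scoop's bowl, in the middle, 10 mm above its underside
- oil_bottle: small brown dropper bottle, 30 mm wide, 91 mm tall, bystander; origin centre of underside
- chamber_case: dark flat case, 52 x 94 x 20 mm, bystander; origin centre of underside
- ball_1_center (a point): centre of one of the five alike polished steel grinding balls, 15 mm diameter, 14 g, slippery, rolling freely on the tray floor at first
- ball_2_center (a point): centre of one of the five alike polished steel grinding balls, 15 mm diameter, 14 g, slippery, rolling freely on the tray floor at first
- ball_3_center (a point): centre of one of the five alike polished steel grinding balls, 15 mm diameter, 14 g, slippery, rolling freely on the tray floor at first
- ball_4_center (a point): centre of one of the five alike polished steel grinding balls, 15 mm diameter, 14 g, slippery, rolling freely on the tray floor at first
- ball_5_center (a point): centre of one of the five alike polished steel grinding balls, 15 mm diameter, 14 g, slippery, rolling freely on the tray floor at first
There are look-alikes about, which are no part of the job. What is shaped like the scoop but blue is not meant.

How it is judged:
By the outcome, as a careful person would: the job done as asked, in the order asked, and still so for the second after the job is handed in, while the arm keeps its last pose, push and grip.
It also fails if it takes over 72 s, if anything falls off the work surface, if the arm or the gripper's body presses on something with over 40 N, if the wrist force passes 120 N, or if a joint passes its speed limit or range.

## Working session

There is one attempt and no reset: what is moved stays moved. The work goes in short steps, each a Python script; the robot and the scene stay as the last script left them, time stands still between calls to the robot, and variables do not carry over. Pictures are saved under pics/ and viewed, and the job is handed in when it is done.

```bash
mkdir -p pics; ls; python3 - <<'E'
from station import *
import cv2,numpy as np
for n in("scene","top"):
    im=read_camera(n); cv2.imwrite(f"pics/{n}0.png",im[:,:,::-1]); i=camera_info(n); print(n,i)
print(get_time())
E
```

```text
pics
scene {'intrinsics': array([[471.61296939,   0.        , 327.79055866],
       [  0.        , 471.61296939, 201.46460685],
       [  0.        ,   0.        ,   1.        ]]), 'T': array([[-0.77826833,  0.46404952, -0.42303245,  0.00733746],
       [-0.62767696, -0.59411023,  0.50304539,  0.65266357],
       [-0.01788993,  0.65703202,  0.75365037,  1.05629765],
       [ 0.        ,  0.        ,  0.        ,  1.        ]])}
top {'intrinsics': array([[384.4533735 ,   0.        , 317.50528487],
       [  0.        , 384.4533735 , 197.93835131],
       [  0.        ,   0.        ,   1.        ]]), 'T': array([[-0.02710002,  0.99905189, -0.03407219,  0.51009644],
       [-0.9994001 , -0.02781326, -0.02063656, -0.00487472],
       [-0.02156465,  0.0334925 ,  0.99920629,  1.01210857],
       [ 0.        ,  0.        ,  0.        ,  1.        ]])}
0.1
```

View pics/scene0.png

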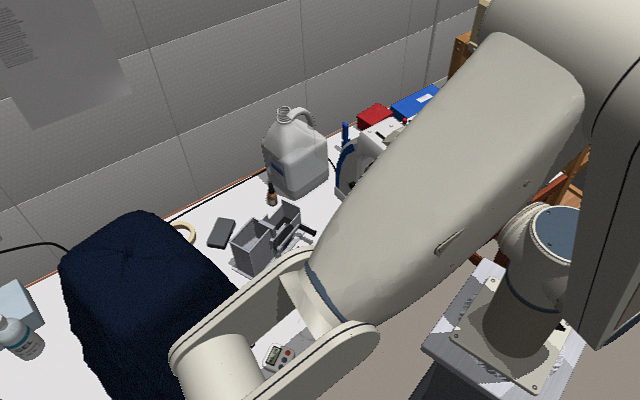

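View pics/top0.png

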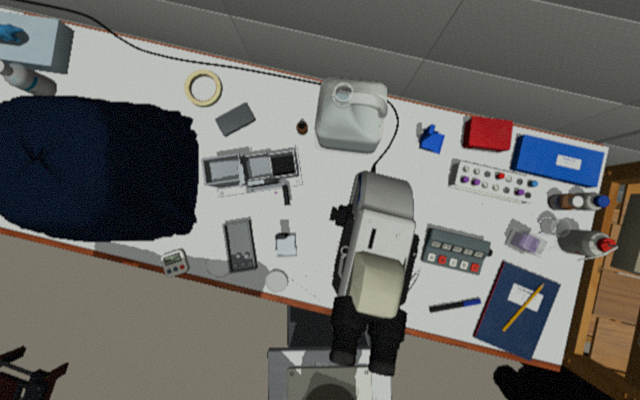

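The top view shows the tray, dispenser (about 250,170) and scoop (285,242), but no arm. I'll check that the two cameras agree.

```bash
cat > h.py <<'E'
from station import *
import cv2,numpy as np
CI={n:camera_info(n) for n in("scene","top")}
F=np.diag([1,-1,-1.])
def proj(n,p):
    T=CI[n]["T"];K=CI[n]["intrinsics"];q=F@(T[:3,:3].T@(np.array(p,float)-T[:3,3]));q=K@q;return q[:2]/q[2]
def ray(n,uv):
    T=CI[n]["T"];K=CI[n]["intrinsics"];d=T[:3,:3]@(F@np.linalg.solve(K,[uv[0],uv[1],1.]));return T[:3,3],d
def back(n,uv,z):
    o,d=ray(n,uv);return o+d*(z-o[2])/d[2]
def snap(n,f,box=None,s=1):
    im=read_camera(n)[:,:,::-1]
    if box: x0,y0,x1,y1=box;im=im[y0:y1,x0:x1]
    if s!=1: im=cv2.resize(im,None,fx=s,fy=s,interpolation=cv2.INTER_CUBIC)
    cv2.imwrite(f"pics/{f}.png",im)
E
python3 - <<'E'
from h import *
print(CI["top"].keys())
for p in ([0,0,0],[0,0,.3],get_tcp_pos()):print([proj(n,p) for n in CI])
for uv in [(302,127),(236,120),(286,243),(227,170),(240,245)]:
    w=back("top",uv,0);print(uv,w,proj("scene",w))
a=cv2.imread("pics/top0.png")[90:290,180:340];cv2.imwrite("pics/topz.png",cv2.resize(a,None,fx=3.7,fy=3,interpolation=2) if 0 else cv2.resize(a,None,fx=3,fy=3,interpolation=2))
a=cv2.imread("pics/scene0.png")[170:370,190:350];cv2.imwrite("pics/scz.png",cv2.resize(a,None,fx=3,fy=3,interpolation=2))
E
```

```text
dict_keys(['intrinsics', 'T'])
[array([510.44294785, 331.7117717 ]), array([329.40895045, 408.20122187])]
[array([553.7469022 , 260.76534646]), array([330.96611684, 493.42228445])]
[array([260.00135597, 456.94251808]), array([ 43.78099523, 358.97266785])]
(302, 127) [0.73401832 0.05205868 0.        ] [270.86305228 201.45788432]
(236, 120) [0.75839952 0.22757182 0.        ] [221.64542095 234.47929235]
(286, 243) [0.42842392 0.10205602 0.        ] [341.65501488 266.10626302]
(227, 170) [0.62547681 0.25423826 0.        ] [248.27649796 265.37071581]
(240, 245) [0.42624675 0.22361285 0.        ] [312.79034465 298.5232375 ]
```

View pics/topz.png

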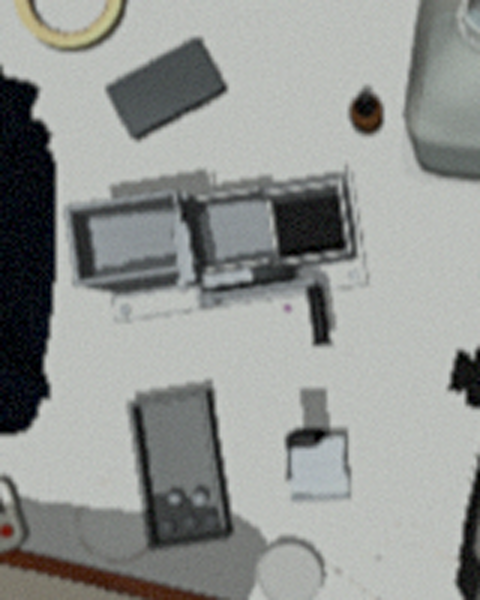

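View pics/scz.png

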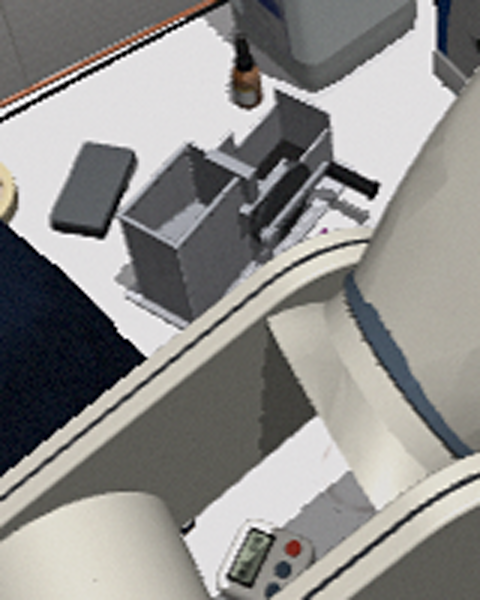

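The cameras are consistent, and the arm is apparently not drawn in the top view. Next I'll enlarge each object.

```bash
python3 - <<'E'
import cv2
a=cv2.imread("pics/top0.png")
for n,(x0,y0,x1,y1) in {"zd":(198,138,308,208),"zt":(218,212,308,278)}.items():
    cv2.imwrite(f"pics/{n}.png",cv2.resize(a[y0:y1,x0:x1],None,fx=7,fy=7,interpolation=2))
E
```

```text
(no output)
```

View pics/zd.png

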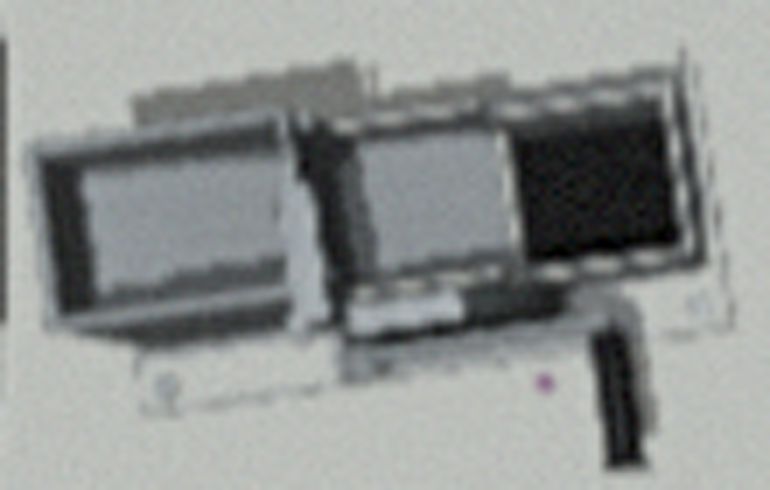

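View pics/zt.png

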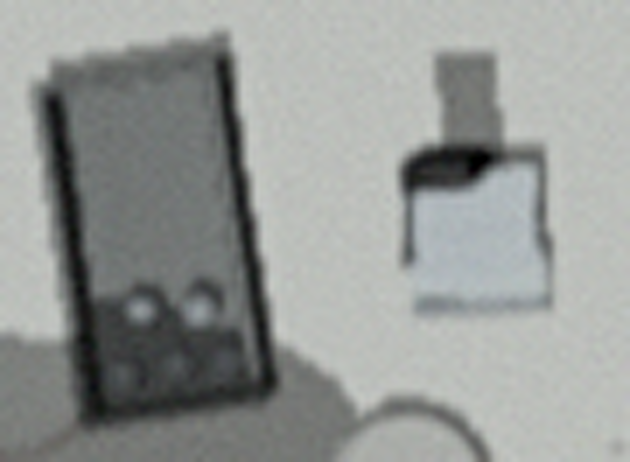

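```bash
python3 - <<'E'
from h import *
from scipy.optimize import least_squares
def fit(pts,uv,off,g):
    uv=np.array(uv)/7+off-0.43  # resize offset
    def P(p):
        c,s=np.cos(p[2]),np.sin(p[2]);return [np.array([p[0]+c*a-s*b,p[1]+s*a+c*b,z]) for a,b,z in pts]
    r=least_squares(lambda p:np.ravel([proj("top",q) for q in P(p)]-uv),g)
    print(np.round(r.x,4),np.degrees(r.x[2]));print(np.round(r.fun.reshape(-1,2),1).tolist());return r.x
d=fit([(-.05,.1125,.003),(-.05,-.1125,.003),(-.031,.1085,.125),(.031,.1085,.125),(-.105,-.068,.052)],
 [(142,412),(733,328),(50,328),(33,150),(625,465)],[198,138],[.63,.17,0.1])
# tray: outer rim corners z=.03 (outer x -56-? )
t=fit([(-.0545,.0325,.03),(-.0545,-.0325,.03),(.0705,-.0325,.03),(.0705,.0325,.03)],[(92,420),(270,390),(225,42),(45,85)],[218,212],[.42,.23,0.1])
# scoop
s=fit([(.028,-.025,.002),(.028,.025,.002),(-.028,-.026,.02),(-.028,.026,.02)],[(415,308),(550,305),(405,160),(543,150)],[218,212],[.42,.10,3.1])
for n,uv in {"b1":(142,305),"b2":(205,305),"b3":(125,370),"b4":(178,365),"b5":(228,365)}.items():
    w=back("top",np.array(uv)/7+[218,212]-.43,.0115);c,s_=np.cos(t[2]),np.sin(t[2]);v=w[:2]-t[:2];print(n,w,c*v[0]+s_*v[1],-s_*v[0]+c*v[1])
E
```

```text
[0.6212 0.1712 0.1159] 6.6417961869603355
[[0.7, -1.1], [0.5, -1.3], [-0.1, 0.5], [-1.2, -0.3], [0.3, 2.0]]
[0.4208 0.2155 0.1277] 7.315558244364297
[[0.5, -0.4], [0.1, 0.1], [-0.7, 1.3], [0.1, -1.0]]
[0.4251 0.1013 3.1507] 180.52275262269472
[[0.2, -0.2], [-0.0, -0.4], [-0.3, -0.0], [0.1, 0.7]]
b1 [0.40103687 0.22715765 0.0115    ] -0.018157515768494 0.014088243478504863
b2 [0.40045726 0.20363579 0.0115    ] -0.021727534662233726 -0.009168338954001265
b3 [0.37714614 0.23398804 0.0115    ] -0.04098402806126851 0.02390513686212917
b4 [0.37851656 0.21417059 0.0115    ] -0.04214820473053374 0.004074498001678336
b5 [0.37806599 0.19552501 0.0115    ] -0.04496931732826214 -0.014361935156256535
```

```bash
cat >> h.py <<'E'
from scipy.spatial.transform import Rotation as R
D=np.array([0.6212,0.1712,0.1159]); TR=np.array([0.4208,0.2155,0.1277]); SC=np.array([0.4251,0.1013,3.1507])
def loc(f,p):
    c,s=np.cos(f[2]),np.sin(f[2]);return np.array([f[0]+c*p[0]-s*p[1],f[1]+s*p[0]+c*p[1],p[2]])
def q_of(M):
    x,y,z,w=R.from_matrix(M).as_quat();return [w,x,y,z]
def scoop_tcp(pos,yaw,pitch_deg,ref=(0,0,0),flip=1):
    """TCP pose for the scoop with its point ref at pos; pitch>0 mouth down; tool x = flip*scoop x"""
    M=(R.from_euler('z',yaw)*R.from_euler('y',pitch_deg,degrees=True)).as_matrix()
    p=np.array(pos)+M@(np.array([-.032,0,.077])-np.array(ref))
    return p,q_of(M@np.diag([flip,-flip,-1.]))
LIP=(.028,0,0);BACK=(-.028,0,0)
E
python3 - <<'E'
from h import *
def t(n,p,q):
    j=inverse_kinematics(list(p),list(q));print(n,np.round(p,3),None if j is None else np.round(j,2))
yt=TR[2]+np.pi
for f in(1,-1):
    print("flip",f)
    t("pre",*scoop_tcp(np.array([SC[0],SC[1],0.09]),SC[2],0,flip=f))
    t("grasp",*scoop_tcp([SC[0],SC[1],0],SC[2],0,flip=f))
    t("tray",*scoop_tcp(loc(TR,(.027,0,.004)),yt,0,flip=f))
    t("wall",*scoop_tcp(loc(TR,(-.023,0,.004)),yt,0,flip=f))
    t("tilt",*scoop_tcp(loc(TR,(-.023,0,.004)),yt,-20,ref=BACK,flip=f))
    t("lift",*scoop_tcp(loc(TR,(-.01,0,.2)),yt,-20,flip=f))
    for a in(-20,0,20,35,45): t("pour%d"%a,*scoop_tcp(loc(D,(0.005,.064,.14)),D[2]+np.pi,a,ref=LIP,flip=f))
for ps in (0,np.pi): 
    for tl in (0,30,45):
      for th in (0,.8,1.57):
        z=R.from_euler('z',D[2])*R.from_euler('y',-tl,degrees=True)
        M=z.as_matrix()@np.array([[0,1,0],[1,0,0],[0,0,-1.]])@np.diag([-1 if ps else 1,-1 if ps else 1,1])
        g=loc(D,(-.083,.02-.088*np.cos(th),.052+.088*np.sin(th)))
        t("lev%d %.1f"%(tl,th),g+M@[0,0,.019],q_of(M))
E
```

```text
flip 1
pre [0.457 0.102 0.167] None
grasp [0.457 0.102 0.077] None
tray [0.479 0.223 0.081] None
wall [0.43  0.217 0.081] None
tilt [0.428 0.216 0.075] None
lift [0.467 0.221 0.261] None
pour-20 [0.701 0.245 0.192] None
pour0 [0.678 0.242 0.217] None
pour20 [0.649 0.239 0.233] None
pour35 [0.624 0.236 0.237] [ 0.42  0.29  1.94 -0.52  0.36 -2.4 ]
pour45 [0.607 0.234 0.237] None
flip -1
pre [0.457 0.102 0.167] [ 0.19  0.28  2.01 -0.    0.85  0.18]
grasp [0.457 0.102 0.077] [ 0.19  0.44  2.06 -0.    0.64  0.18]
tray [0.479 0.223 0.081] [ 0.41  0.5   1.93 -0.    0.72  0.29]
wall [0.43  0.217 0.081] [ 0.44  0.45  2.03 -0.    0.66  0.31]
tilt [0.428 0.216 0.075] [0.39 0.59 1.82 0.1  1.07 0.2 ]
lift [0.467 0.221 0.261] [0.37 0.39 1.63 0.08 1.46 0.22]
pour-20 [0.701 0.245 0.192] [0.29 0.81 1.07 0.06 1.61 0.17]
pour0 [0.678 0.242 0.217] [ 0.33  0.57  1.4  -0.    1.17  0.21]
pour20 [0.649 0.239 0.233] [ 0.37  0.38  1.72 -0.13  0.71  0.35]
pour35 [0.624 0.236 0.237] [ 0.42  0.29  1.94 -0.52  0.36  0.74]
pour45 [0.607 0.234 0.237] None
lev0 0.0 [0.547 0.094 0.033] [ 0.15  0.61  1.88 -0.    0.65 
[... 334 characters left out ...]
] [0.17 0.68 2.31 3.2  0.64 1.56]
lev45 0.8 [0.557 0.122 0.102] [0.24 0.51 2.31 3.34 0.47 1.48]
lev45 1.6 [0.55  0.183 0.127] [0.41 0.45 2.28 3.69 0.4  1.27]
lev0 0.0 [0.547 0.094 0.033] [ 0.15  0.61  1.88 -0.    0.65  1.6 ]
lev0 0.8 [0.544 0.121 0.096] [ 0.2   0.5   1.86 -0.    0.78  1.65]
lev0 1.6 [0.536 0.181 0.121] [ 0.31  0.48  1.83 -0.    0.84  1.76]
lev30 0.0 [0.556 0.095 0.036] [ 0.16  0.58  2.2   3.28  0.16 -1.67]
lev30 0.8 [0.553 0.122 0.099] None
lev30 1.6 [0.546 0.182 0.124] None
lev45 0.0 [0.56  0.096 0.039] [ 0.17  0.68  2.31  3.2   0.64 -1.58]
lev45 0.8 [0.557 0.122 0.102] [ 0.24  0.51  2.31  3.34  0.47 -1.66]
lev45 1.6 [0.55  0.183 0.127] [ 0.41  0.45  2.28  3.69  0.4  -1.87]
```

```bash
python3 - <<'E'
from h import *
p,q=scoop_tcp([SC[0],SC[1],0.09],SC[2],0,flip=-1); move_pose(list(p),q)
p,q=scoop_tcp([SC[0],SC[1],0.0],SC[2],0,flip=-1); print(movel(list(p),v=.1,until_force=8), get_time())
snap("top","t1",(198,130,318,280),4); snap("scene","s1",(190,150,440,350),3)
E
```

```text
False 3.1
```

View pics/t1.png

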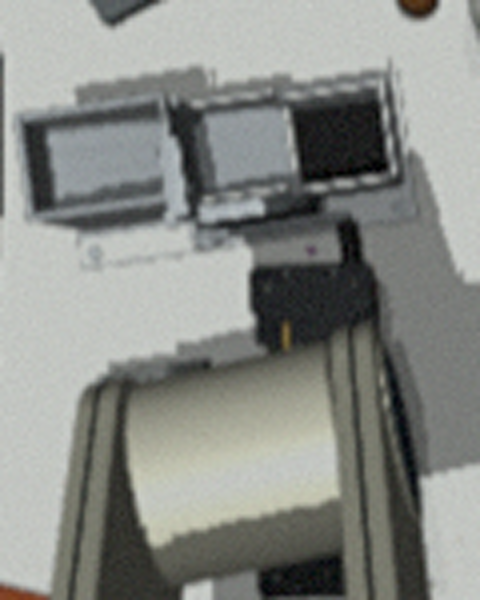

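View pics/s1.png

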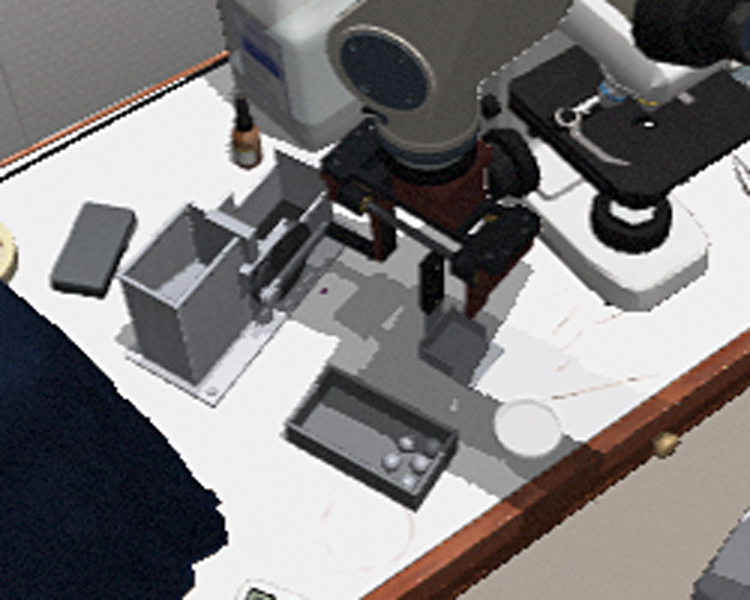

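The scene view shows the scoop handle at (430,280) between the open fingers. The five balls are at the near end of the tray, around (408,462). I'll close, lift, and overlay my pose models on the scene picture.

```bash
python3 - <<'E'
from h import *
command_gripper(0.0); print(get_grip_width()*88, get_ft_force())
p=get_tcp_pos(); movel([p[0]-.02,p[1]+.02,p[2]+.10],v=.15)
print(get_grip_width()*88, get_ft_force(), get_time())
im=read_camera("scene")[:,:,::-1]; x0,y0,s=190,150,3
im=cv2.resize(im[150:350,190:440],None,fx=s,fy=s,interpolation=2)
def line(f,pts,c):
    a=np.array([(proj("scene",loc(f,p))-[x0,y0]+.43*0)*s for p in pts]).astype(int); cv2.polylines(im,[a],True,c,1)
rect=lambda x1,x2,y1,y2,z:[(x1,y1,z),(x2,y1,z),(x2,y2,z),(x1,y2,z)]
line(TR,rect(-.0565,.0725,-.0345,.0345,.03),(0,0,255)); line(TR,rect(-.052,.068,-.03,.03,.004),(0,255,0))
line(D,rect(-.05,.05,-.1125,.1125,.0),(0,0,255)); line(D,rect(-.028,.028,.0225,.1055,.125),(0,255,0))
line(D,[(-.053,-.068,.052),(-.103,-.068,.052)],(255,0,0))
cv2.imwrite("pics/s2.png",im)
E
```

```text
11.893572057620805 [-0.55531042 -0.44114316  0.19409687]
11.427966710722542 [ 0.16546926  0.612684   -0.78931096] 5.1917
```

View pics/s2.png

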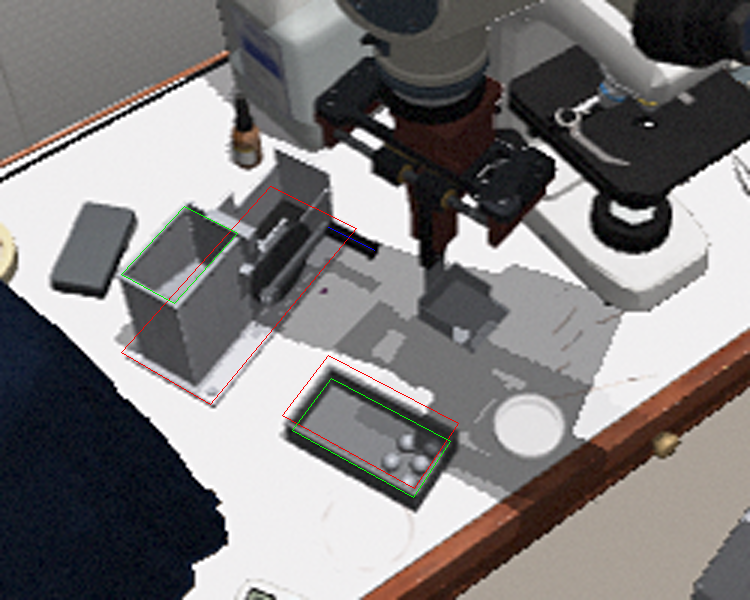

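```bash
cat > ov.py <<'E'
from h import *
def ov(n,fn,x0,y0,x1,y1,s,TRx=None,img=None):
    T=TR if TRx is None else TRx
    im=(read_camera(n) if img is None else img)[:,:,::-1]; raw=im
    im=cv2.resize(im[y0:y1,x0:x1],None,fx=s,fy=s,interpolation=2); o=im.copy()
    def line(f,pts,c):
        a=np.array([(proj(n,loc(f,p))-[x0,y0]+.5)*s for p in pts]).astype(int); cv2.polylines(im,[a],True,c,1)
    rect=lambda x1,x2,y1,y2,z:[(x1,y1,z),(x2,y1,z),(x2,y2,z),(x1,y2,z)]
    line(T,rect(-.0565,.0725,-.0345,.0345,.03),(0,0,255)); line(T,rect(-.052,.068,-.03,.03,.004),(0,255,0));line(T,rect(-.056,.072,-.034,.034,.0),(255,0,0))
    line(D,rect(-.05,.05,-.1125,.1125,.0),(0,0,255)); line(D,rect(-.031,.031,.0195,.1085,.125),(0,255,0))
    cv2.imwrite(f"pics/{fn}.png",np.vstack([o,im]) if (x1-x0)>(y1-y0) else np.hstack([o,im]))
    return raw
E
python3 - <<'E'
from ov import *
a=read_camera("scene");np.save("scene_s3.npy",a)
ov("scene","s3",275,262,350,326,5,img=a)
b=cv2.imread("pics/top0.png")[:,:,::-1];ov("top","t3",218,212,262,276,8,img=b)
E
```

```text
(no output)
```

View pics/s3.png

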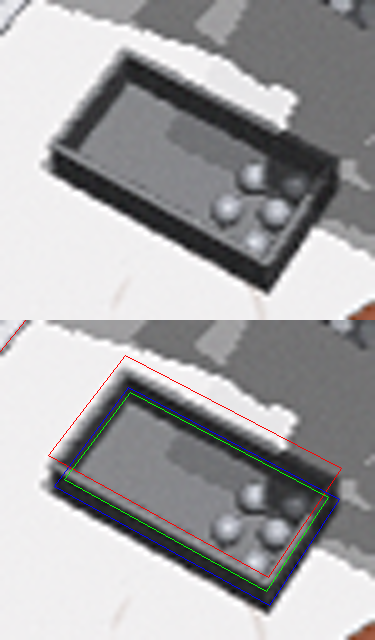

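View pics/t3.png

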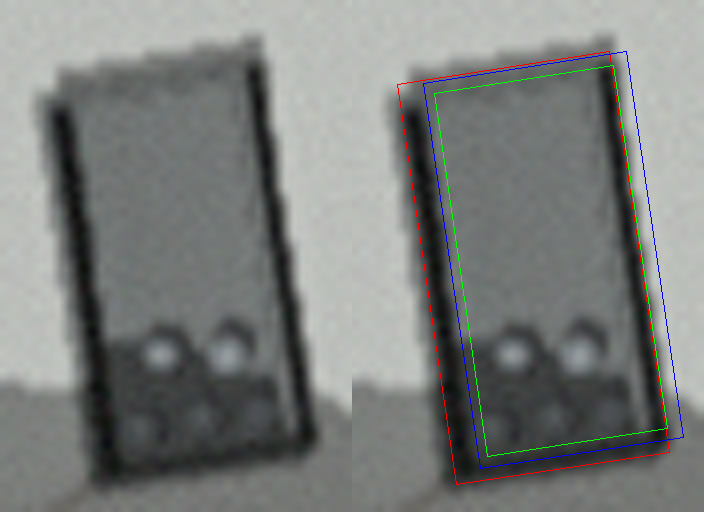

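```bash
python3 - <<'E'
from ov import *
from scipy.optimize import least_squares
obs=[]
for (p,uv) in [((.0725,.0345,.03),(40,95)),((-.0565,.0345,.03),(97,485)),((.072,-.034,0),(266,45)),((-.056,-.034,0),(316,443))]: obs.append(("top",p,np.array(uv)/8+[218,212]-.5))
for (p,uv) in [((.0725,-.0345,.03),(123,50)),((.0725,.0345,.03),(50,147)),((-.0565,-.0345,.03),(340,155)),((-.0565,.0345,.03),(270,265)),((-.056,.034,0),(268,292)),((.072,.034,0),(50,174)),((-.056,-.034,0),(338,182))]: obs.append(("scene",p,np.array(uv)/5+[275,262]-.5))
for sel in (("top",),("scene",),("top","scene")):
    r=least_squares(lambda x:np.ravel([proj(n,loc(x,p))-uv for n,p,uv in obs if n in sel]),TR)
    print(sel,np.round(r.x,4),np.round(r.fun.reshape(-1,2),1).tolist())
ov("scene","s4",275,262,350,326,5,TRx=r.x,img=np.load("scene_s3.npy"))
b=cv2.imread("pics/top0.png")[:,:,::-1];ov("top","t4",218,212,262,276,8,TRx=r.x,img=b)
for n,uv in {"b1":(163,355),"b2":(232,350),"b3":(145,428),"b4":(203,417),"b5":(262,412)}.items():
    w=back("top",np.array(uv)/8+[218,212]-.5,.0115);c,s_=np.cos(r.x[2]),np.sin(r.x[2]);v=w[:2]-r.x[:2];print(n,c*v[0]+s_*v[1],-s_*v[0]+c*v[1])
E
```

```text
('top',) [0.4201 0.2185 0.1251] [[-0.4, -1.0], [-0.3, 0.3], [-0.0, 1.2], [0.8, -0.4]]
('scene',) [0.4183 0.2194 0.146 ] [[-0.4, -1.2], [-0.8, -0.1], [0.1, -0.1], [-0.1, -0.1], [0.5, 0.2], [0.5, 0.5], [0.2, 0.7]]
('top', 'scene') [0.419  0.219  0.1377] [[-0.9, -0.4], [-0.2, 0.8], [-0.6, 1.5], [0.9, -0.2], [-0.2, -1.6], [-0.9, -0.6], [0.0, -0.2], [-0.4, -0.2], [0.2, -0.0], [0.5, 0.0], [0.1, 0.6]]
b1 -0.018589812966616014 0.010803535475104542
b2 -0.02063354826677444 -0.011703547647956577
b3 -0.04097888608335957 0.02032098636188291
b4 -0.04051698230078412 0.0010635133683239853
b5 -0.04202358295318766 -0.018197997118343384
```

View pics/s4.png

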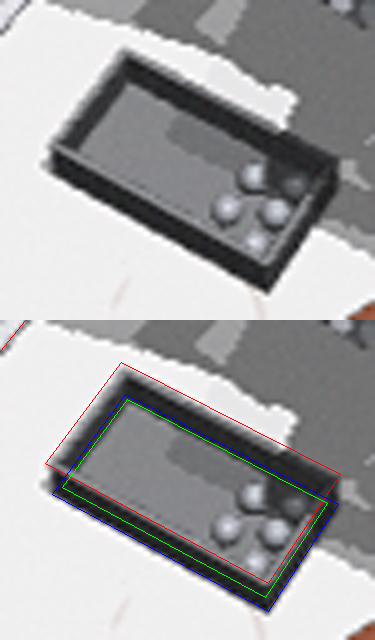

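View pics/t4.png

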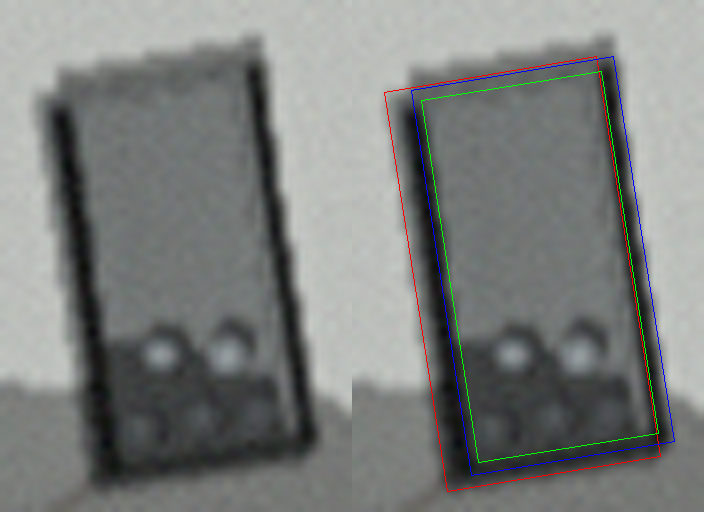

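Top alone and scene alone gave tray fits within 2 mm, so I'll use the merged one. I'll bring the scoop above the tray's empty end and check the held scoop with an overlay.

```bash
sed -i 's/TR=np.array(\[[^]]*\])/TR=np.array([0.419,0.219,0.130])/' h.py
cat >> ov.py <<'E'
def cur_scoop():
    w,x,y,z=get_ee_rot();M=R.from_quat([x,y,z,w]).as_matrix()@np.diag([-1,1,-1.])
    return np.array(get_tcp_pos())-M@np.array([-.032,0,.077]),M
def ovs(n,fn,x0,y0,x1,y1,s):
    im=read_camera(n)[:,:,::-1];im=cv2.resize(im[y0:y1,x0:x1],None,fx=s,fy=s,interpolation=2);o=im.copy()
    p,M=cur_scoop()
    def L(pts,c,f=None):
        a=np.array([(proj(n,(p+M@np.array(k)) if f is None else loc(f,k))-[x0,y0]+.5)*s for k in pts]).astype(int);cv2.polylines(im,[a],True,c,1)
    rect=lambda x1,x2,y1,y2,z:[(x1,y1,z),(x2,y1,z),(x2,y2,z),(x1,y2,z)]
    L(rect(-.028,.028,-.026,.026,0),(0,0,255));L(rect(-.028,.008,-.026,.026,.02),(0,255,0));L(rect(-.038,-.026,-.012,.012,.117),(255,0,0));L(rect(-.038,-.026,-.012,.012,.049),(255,0,0))
    L(rect(-.0565,.0725,-.0345,.0345,.03),(0,255,255),TR)
    L(rect(-.031,.031,.0195,.1085,.125),(0,255,255),D)
    cv2.imwrite(f"pics/{fn}.png",np.hstack([o,im]))
E
python3 - <<'E'
from ov import *
yt=TR[2]+np.pi
p,q=scoop_tcp(loc(TR,(.027,0,.07)),yt,0,flip=-1);move_pose(list(p),q);print(get_time())
ovs("scene","s5",260,220,360,320,4)
E
```

```text
5.8333
```

View pics/s5.png

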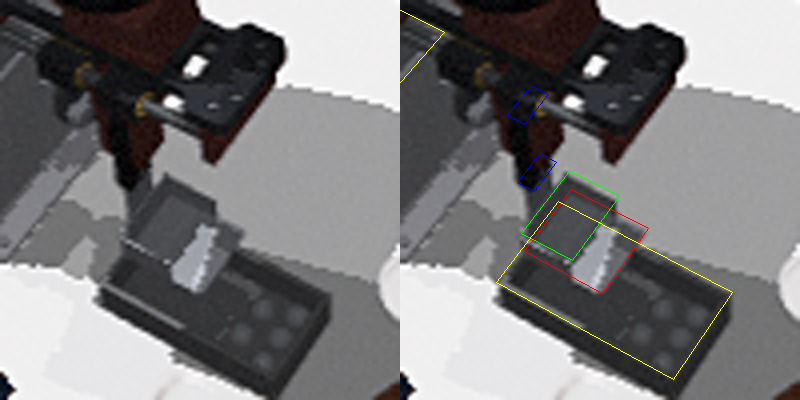

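```bash
python3 - <<'E'
from ov import *
yt=TR[2]+np.pi
p,q=scoop_tcp(loc(TR,(.026,-.0015,.034)),yt,0,flip=-1);movel(list(p),q);print(get_time())
ovs("scene","s6",270,245,350,325,5)
E
```

```text
6.275
```

View pics/s6.png

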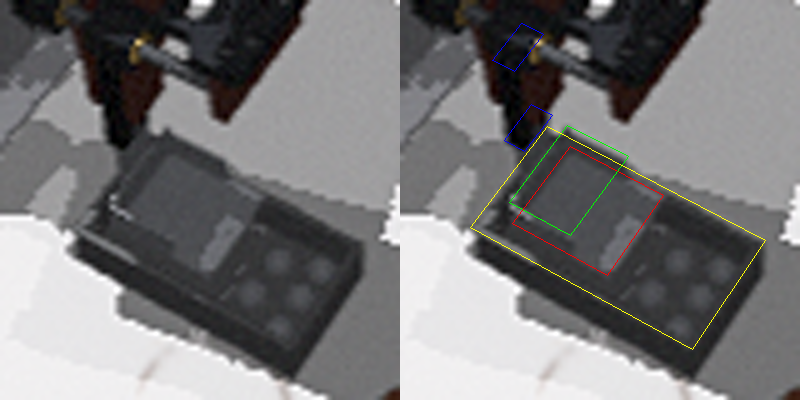

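The scoop is centred between the tray walls (lip corners at about (262,203) and (210,273)) and clear of the balls. Lowering it.

```bash
python3 - <<'E'
from ov import *
yt=TR[2]+np.pi
p,q=scoop_tcp(loc(TR,(.026,-.0015,.001)),yt,0,flip=-1);f0=np.array(get_ft_force())
r=movel(list(p),q,v=.03,until_force=3);c,_=cur_scoop();print(r,c,np.array(get_ft_force())-f0,get_time())
ovs("scene","s7",270,245,350,325,5)
E
```

```text
True [0.44465332 0.22074291 0.00396268] [ 0.22128589 -0.65685737  5.63190614] 7.2417
```

View pics/s7.png

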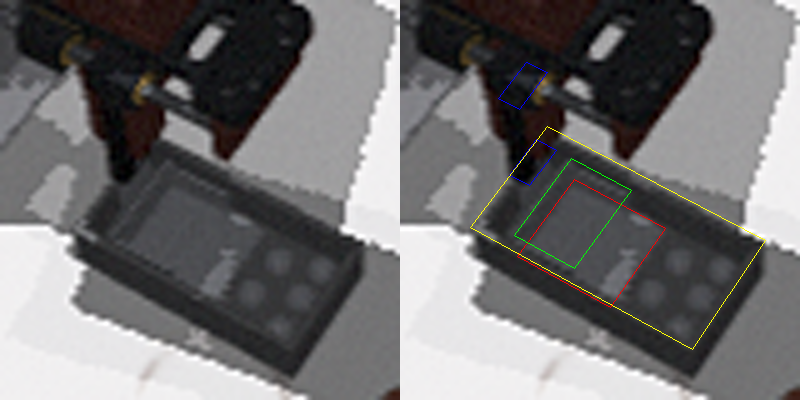

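Floor contact came at z = 4.0 mm, as expected. Now the sweep against the wall.

```bash
python3 - <<'E'
from ov import *
yt=TR[2]+np.pi
p,q=scoop_tcp(loc(TR,(.024,-.0015,.0040)),yt,0,flip=-1);movel(list(p),q,v=.03)
f0=np.array(get_ft_force())
p,q=scoop_tcp(loc(TR,(-.0235,-.0015,.0040)),yt,0,flip=-1)
r=movel(list(p),q,v=.05,until_force=14);c,_=cur_scoop();v=c[:2]-TR[:2]
print(r,c,"lip tray x",v@[np.cos(TR[2]),np.sin(TR[2])]-.028,np.array(get_ft_force())-f0,get_time())
ovs("scene","s8",270,245,350,325,5)
E
```

```text
False [0.39519448 0.21429561 0.00399828] lip tray x -0.052214492208978544 [-2.52682807  1.09203891  2.6482201 ] 8.6417
```

View pics/s8.png

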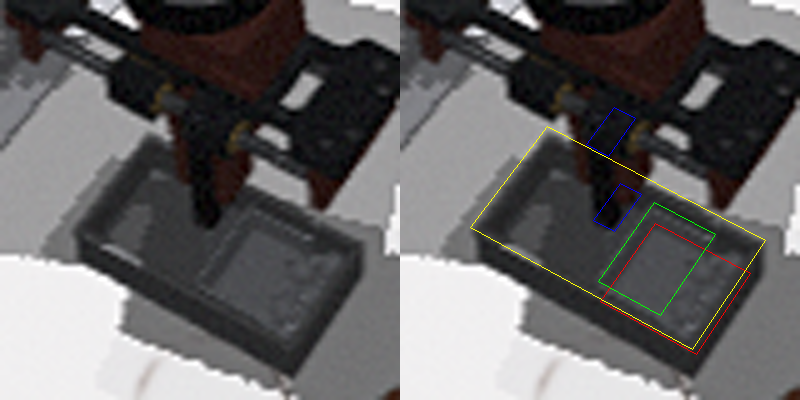

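```bash
python3 - <<'E'
from h import *
im=read_camera("scene")[:,:,::-1][275:315,305:350];im=cv2.resize(im,None,fx=14,fy=14,interpolation=2)
cv2.imwrite("pics/s9.png",cv2.convertScaleAbs(im,alpha=2.0))
E
```

```text
(no output)
```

View pics/s9.png

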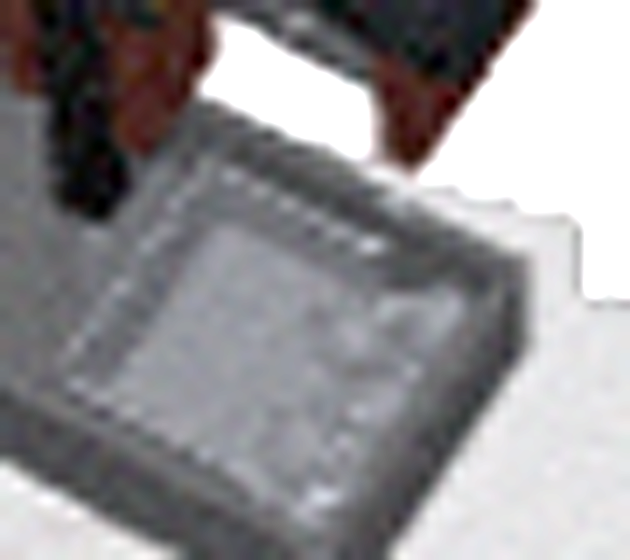

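The balls lie on the front of the scoop, at roughly (300-420, 290-500) in the zoom. I'll tilt back about the rear edge so they roll in, then lift.

```bash
python3 - <<'E'
from ov import *
yt=TR[2]+np.pi
bx=-.0235+.028
f0=np.array(get_ft_force())
for a,dx,z in((-5,0,.0045),(-10,0,.005),(-16,.000,.0055),(-20,.003,.010)):
    p,q=scoop_tcp(loc(TR,(bx+dx,-.0015,z)),yt,a,ref=BACK,flip=-1);movel(list(p),q,v=.05);print(np.round(np.array(get_ft_force())-f0,1))
wait(.3)
p,q=scoop_tcp(loc(TR,(bx+.012,-.0015,.06)),yt,-20,ref=BACK,flip=-1);movel(list(p),q,v=.1)
print(get_time())
im=read_camera("scene")[:,:,::-1][225:325,265:365];im=cv2.resize(im,None,fx=6,fy=6,interpolation=2)
cv2.imwrite("pics/s10.png",cv2.convertScaleAbs(im,alpha=1.5))
E
```

```text
[ 3.3  0.4 -6.8]
[ 3.1  0.1 -5.3]
[ 2.5 -0.1 -6.1]
[ 3.5 -0.1 -7. ]
10.8917
```

View pics/s10.png

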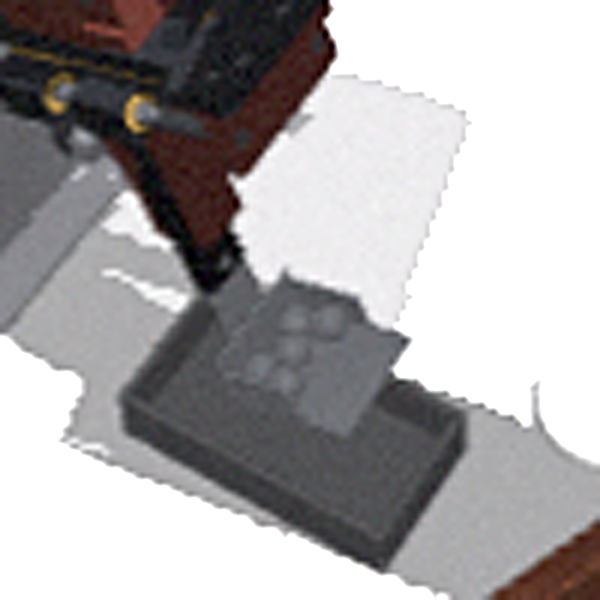

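All five balls sit in the bowl and the tray is empty. Carrying them to the hopper.

```bash
python3 - <<'E'
from ov import *
yt=TR[2]+np.pi
p,q=scoop_tcp(loc(TR,(.02,-.0015,.19)),yt,-18,ref=BACK,flip=-1);movel(list(p),q,v=.15)
p,q=scoop_tcp(loc(D,(.008,.064,.19)),D[2]+np.pi,-15,ref=LIP,flip=-1);movel(list(p),q,v=.15)
p,q=scoop_tcp(loc(D,(.008,.064,.16)),D[2]+np.pi,-12,ref=LIP,flip=-1);movel(list(p),q,v=.1)
print(get_time(),get_ft_force())
ovs("scene","s11",225,180,325,280,4); snap("top","t11",(190,120,310,220),5)
E
```

```text
14.0833 [-0.51254125  0.56503348 -1.34683676]
```

View pics/s11.png

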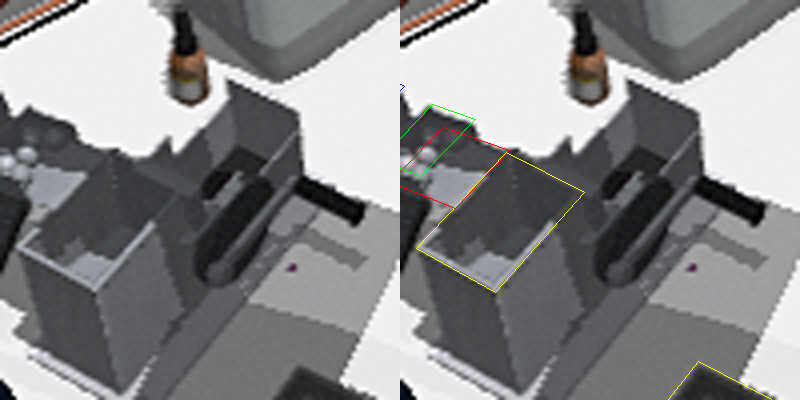

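View pics/t11.png

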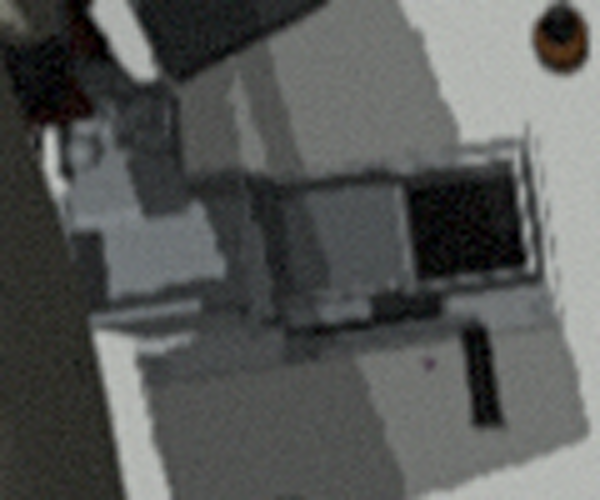

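```bash
python3 - <<'E'
from ov import *
ovs("top","t12",195,125,255,185,6.6 and 6)
E
```

```text
(no output)
```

View pics/t12.png

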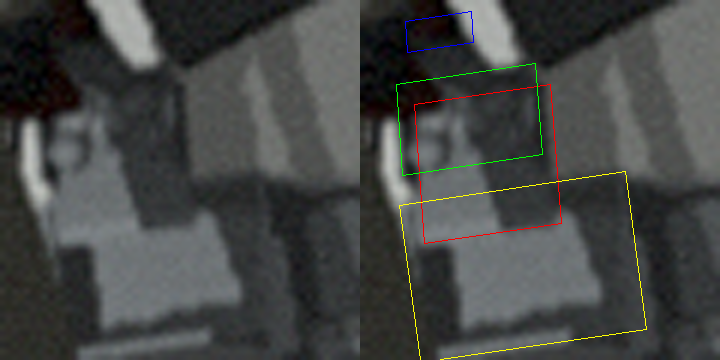

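Both views put the lip above the hopper opening (top view (60-200, 215-243)). Pouring.

```bash
python3 - <<'E'
from ov import *
for a,x,z,v in((0,.006,.142,.06),(8,.006,.137,.05),(16,.006,.134,.05),(24,.006,.132,.05),(31,.006,.132,.05)):
    p,q=scoop_tcp(loc(D,(x,.064,z)),D[2]+np.pi,a,ref=LIP,flip=-1)
    try: movel(list(p),q,v=v)
    except MotionError as e: print(a,e);break
    print(a,np.round(get_ft_force(),1))
wait(.6)
print(get_time())
ovs("scene","s13",225,170,325,270,4)
E
```

```text
0 [ 0.   0.5 -2. ]
8 [ 0.2 -0.1 -1.7]
16 [ 0.1  1.6 -0.7]
24 [ 0.2  0.1 -0.9]
31 [-0.9 -0.4 -1. ]
16.8583
```

View pics/s13.png

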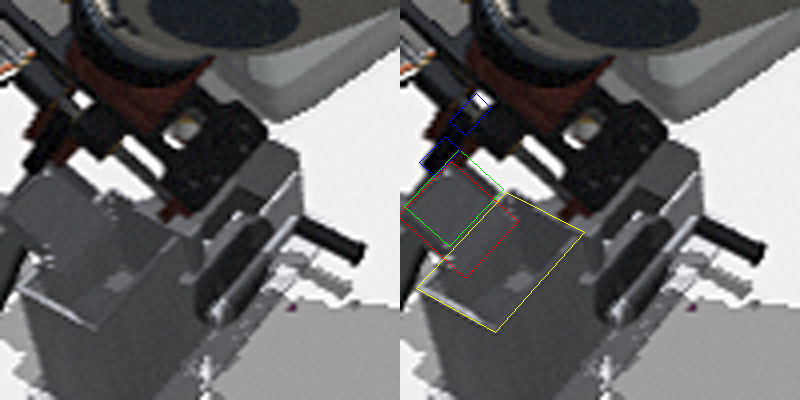

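The scoop looks empty. I'll go back up, check the hopper, and set the scoop down at its old place.

```bash
python3 - <<'E'
from ov import *
p,q=scoop_tcp(loc(D,(.012,.064,.175)),D[2]+np.pi,25,ref=LIP,flip=-1);movel(list(p),q,v=.15)
p,q=scoop_tcp(loc(D,(.02,.064,.20)),D[2]+np.pi,0,ref=LIP,flip=-1);movel(list(p),q,v=.2)
p,q=scoop_tcp([.42,.10,.16],SC[2],0,flip=-1);movel(list(p),q,v=.25)
print(get_time())
im=read_camera("scene")[:,:,::-1]
cv2.imwrite("pics/s14.png",cv2.resize(im[180:300,225:385],None,fx=5,fy=5,interpolation=2))
b=read_camera("top")[:,:,::-1];cv2.imwrite("pics/t14.png",cv2.resize(cv2.convertScaleAbs(b[130:210,190:310],alpha=1.3),None,fx=5,fy=5,interpolation=2))
E
```

```text
19.2833
```

View pics/s14.png

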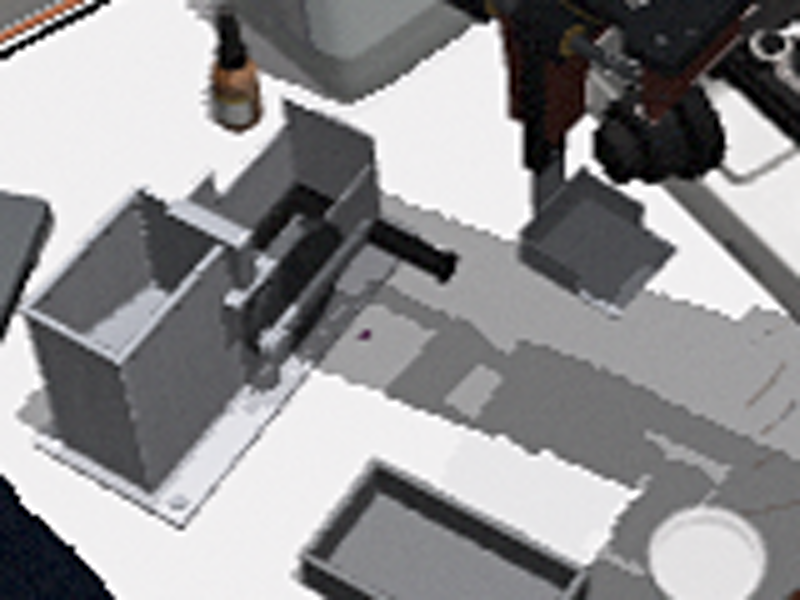

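View pics/t14.png

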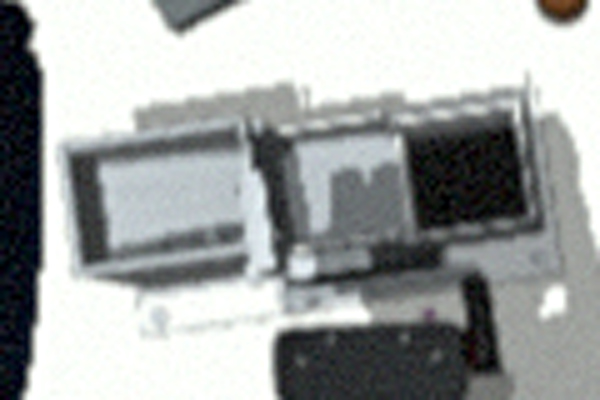

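```bash
python3 - <<'E'
from h import *
b=read_camera("top")[:,:,::-1][152:190,200:250]
a=read_camera("scene")[:,:,::-1][210:260,225:285]
A=cv2.resize(b,(600,456),interpolation=2);cv2.imwrite("pics/t15.png",A)
cv2.imwrite("pics/s15.png",cv2.resize(cv2.convertScaleAbs(a,alpha=1.5),None,fx=10,fy=10,interpolation=2))
E
```

```text
(no output)
```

View pics/t15.png

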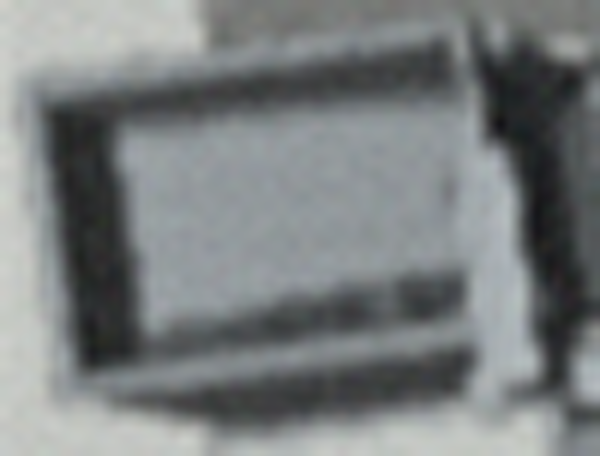

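View pics/s15.png

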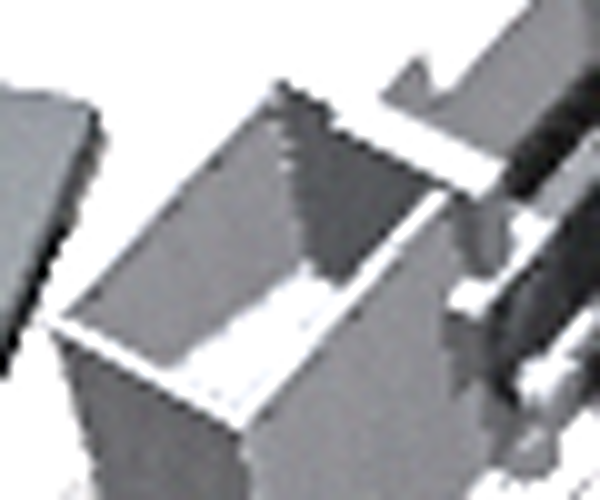

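The bowl is empty, and the hopper shows dark blobs by the front wall at (350,300) and (430,290). The rest of the hopper floor is hidden behind the gate beam and front wall. I'll set the scoop down and scan for strays.

```bash
python3 - <<'E'
from ov import *
p,q=scoop_tcp([.42,.10,-.003],SC[2],0,flip=-1)
p2,_=scoop_tcp([.42,.10,.02],SC[2],0,flip=-1);movel(list(p2),q,v=.2)
r=movel(list(p),q,v=.03,until_force=3);c,_=cur_scoop();print(r,c,get_time())
command_gripper(0.45)
p,q=scoop_tcp([.42,.10,.13],SC[2],0,flip=-1);movel(list(p),q,v=.2)
print(get_time(),get_ft_force())
snap("scene","s16",(190,140,460,340),2.9);snap("top","t16",(180,90,340,290),3)
E
```

```text
True [ 4.19901656e-01  9.99775467e-02 -1.36950953e-04] 20.9833
22.4083 [-0.67460421 -0.56368516  0.10260655]
```

View pics/s16.png

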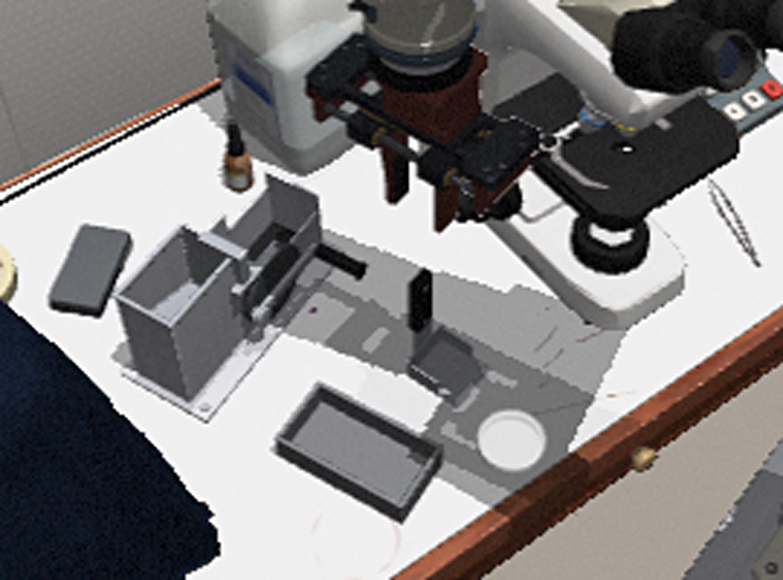

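View pics/t16.png

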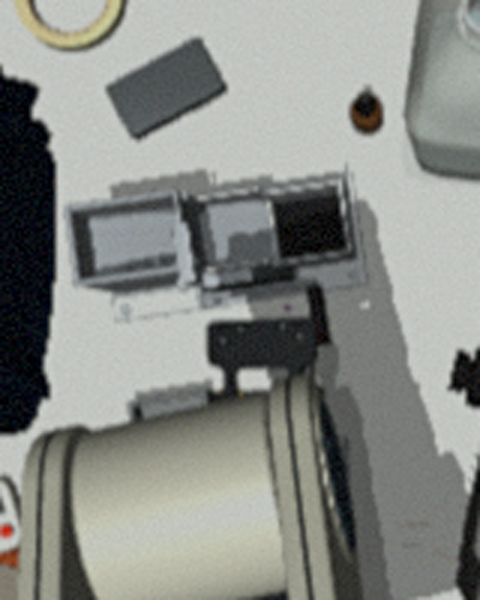

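The scoop stands upright on the table at (430,340) and I see no stray balls. Next I'll plan the lever swing and check the inverse kinematics.

```bash
cat >> h.py <<'E'
def lev(th,lean,tilt=10,gx=-.086,dz=0,r=.088,flip=1,dy=0):
    M=(R.from_euler('z',D[2])*R.from_euler('x',lean,degrees=True)*R.from_euler('y',-tilt,degrees=True)).as_matrix()@np.array([[0,1,0],[1,0,0],[0,0,-1.]])@np.diag([flip,flip,1])
    g=loc(D,(gx,.02-r*np.cos(th)+dy,.052+r*np.sin(th)+dz))
    return list(g+M@[0,0,.019]),q_of(M)
E
python3 - <<'E'
from h import *
for tilt in (0,10):
  for f in (1,-1):
    print(tilt,f)
    for th,ln,dz in((0,25,.1),(0,25,0),(.4,15,0),(.8,0,0),(1.2,-15,0),(1.57,-25,0)):
        p,q=lev(th,ln,tilt,dz=dz,flip=f);j=inverse_kinematics(p,q);print(th,ln,np.round(p,3),None if j is None else np.round(j,2))
E
```

```text
0 1
0 25 [0.543 0.102 0.135] [-0.07  0.49  1.85  0.53  0.96 -2.1 ]
0 25 [0.543 0.102 0.035] [-0.07  0.66  1.87  0.62  0.8  -2.24]
0.4 15 [0.542 0.105 0.068] [ 0.03  0.56  1.88  0.38  0.76 -1.95]
0.8 0 [0.541 0.12  0.096] [ 0.2   0.5   1.87 -0.    0.77 -1.49]
1.2 -15 [0.538 0.145 0.116] [ 0.38  0.51  1.82 -0.32  0.91 -1.1 ]
1.57 -25 [0.534 0.173 0.123] [ 0.51  0.56  1.76 -0.47  1.05 -0.9 ]
0 -1
0 25 [0.543 0.102 0.135] [-0.07  0.49  1.85  0.53  0.96  1.04]
0 25 [0.543 0.102 0.035] [-0.07  0.66  1.87  0.62  0.8   0.9 ]
0.4 15 [0.542 0.105 0.068] [0.03 0.56 1.88 0.38 0.76 1.19]
0.8 0 [0.541 0.12  0.096] [ 0.2   0.5   1.87 -0.    0.77  1.65]
1.2 -15 [0.538 0.145 0.116] [ 0.38  0.51  1.82 -0.32  0.91  2.05]
1.57 -25 [0.534 0.173 0.123] [ 0.51  0.56  1.76 -0.47  1.05  2.25]
10 1
0 25 [0.546 0.102 0.135] [-0.09  0.44  1.96  0.69  0.77 -2.25]
0 25 [0.546 0.102 0.035] [-0.09  0.63  1.99  0.86  0.62 -2.47]
0.4 15 [0.546 0.106 0.068] [ 0.02  0.52  1.99  0.55  0.54 -2.11]
0.8 0 [0.544 0.121 0.096] [ 0.21  0.45  1.98 -0.03  0.54 -1.46]
1.2 -15 [0.541 0.145 0.116] [ 0.4   0.46  1.93 -0.47  0.71 -0.96]
1.57 -25 [0.538 0.174 0.123] [ 0.54  0.51  1.87 -0.62  0.88 -0.75]
10 -1
0 25 [0.546 0.102 0.135] [-0.09  0.44  1.96  0.69  0.77  0.89]
0 25 [0.546 0.102 0.035] [-0.09  0.63  1.99  0.86  0.62  0.67]
0.4 15 [0.546 0.106 0.068] [0.02 0.52 1.99 0.55 0.54 1.03]
0.8 0 [0.544 0.121 0.096] [ 0.21  0.45  1.98 -0.03  0.54  1.69]
1.2 -15 [0.541 0.145 0.116] [ 0.4   0.46  1.93 -0.47  0.71  2.19]
1.57 -25 [0.538 0.174 0.123] [ 0.54  0.51  1.87 -0.62  0.88  2.39]
```

```bash
python3 - <<'E'
from h import *
def ind(w):
    c,s=np.cos(D[2]),np.sin(D[2]);v=w[:2]-D[:2];return np.round([c*v[0]+s*v[1],-s*v[0]+c*v[1],w[2]],3)
for z in(.09,.11,.13):print("post",z,ind(back("scene",(272,232),z)),ind(back("scene",(274,238),z)))
for z in(.03,.06,.09,.12,.15):print("knob",z,np.round(back("scene",(190+487/2.9,140+205/2.9),z),3),np.round(back("top",(180+455/3,90+375/3),z),3))
for f in(1,-1):
  for th,ln,dz in((0,8,.1),(0,8,0),(.4,3,0),(.8,-3,0),(1.2,-9,0),(1.57,-14,0)):
    p,q=lev(th,ln,10,gx=-.09,dz=dz,flip=f);j=inverse_kinematics(p,q);print(th,ln,np.round(p,3),None if j is None else np.round(j,2))
E
```

```text
post 0.09 [-0.023  0.009  0.09 ] [-0.039  0.022  0.09 ]
post 0.11 [-0.034  0.02   0.11 ] [-0.049  0.033  0.11 ]
post 0.13 [-0.045  0.032  0.13 ] [-0.06   0.044  0.13 ]
knob 0.03 [ 0.494 -0.058  0.03 ] [ 0.499 -0.02   0.03 ]
knob 0.06 [ 0.48  -0.037  0.06 ] [ 0.499 -0.019  0.06 ]
knob 0.09 [ 0.466 -0.016  0.09 ] [ 0.5   -0.019  0.09 ]
knob 0.12 [0.452 0.004 0.12 ] [ 0.5   -0.018  0.12 ]
knob 0.15 [0.437 0.025 0.15 ] [ 0.5   -0.018  0.15 ]
0 8 [0.543 0.096 0.133] [ 0.07  0.38  1.98  0.25  0.62 -1.79]
0 8 [0.543 0.096 0.033] [ 0.07  0.57  2.01  0.36  0.42 -1.93]
0.4 3 [0.542 0.102 0.068] [ 0.14  0.5   2.    0.11  0.47 -1.64]
0.8 -3 [0.54  0.119 0.096] [ 0.24  0.45  1.98 -0.14  0.55 -1.34]
1.2 -9 [0.537 0.146 0.116] [ 0.35  0.44  1.95 -0.32  0.64 -1.1 ]
1.57 -14 [0.533 0.176 0.122] [ 0.45  0.45  1.91 -0.44  0.73 -0.93]
0 8 [0.543 0.096 0.133] [0.07 0.38 1.98 0.25 0.62 1.35]
0 8 [0.543 0.096 0.033] [0.07 0.57 2.01 0.36 0.42 1.22]
0.4 3 [0.542 0.102 0.068] [0.14 0.5  2.   0.11 0.47 1.51]
0.8 -3 [0.54  0.119 0.096] [ 0.24  0.45  1.98 -0.14  0.55  1.8 ]
1.2 -9 [0.537 0.146 0.116] [ 0.35  0.44  1.95 -0.32  0.64  2.04]
1.57 -14 [0.533 0.176 0.122] [ 0.45  0.45  1.91 -0.44  0.73  2.21]
```

```bash
python3 - <<'E'
from ov import *
p,q=lev(0,0,10,gx=-.09,dz=.12);move_pose(p,q);command_gripper(.6)
p,q=lev(0,0,10,gx=-.09,dz=.035);movel(p,v=.15,until_force=6)
print(get_time(),get_ft_force())
snap("scene","s17",(240,150,400,280),4.8);snap("top","t17",(230,120,350,230),5)
E
```

```text
25.175 [ 0.31434873  0.1091899  -0.46809062]
```

View pics/s17.png

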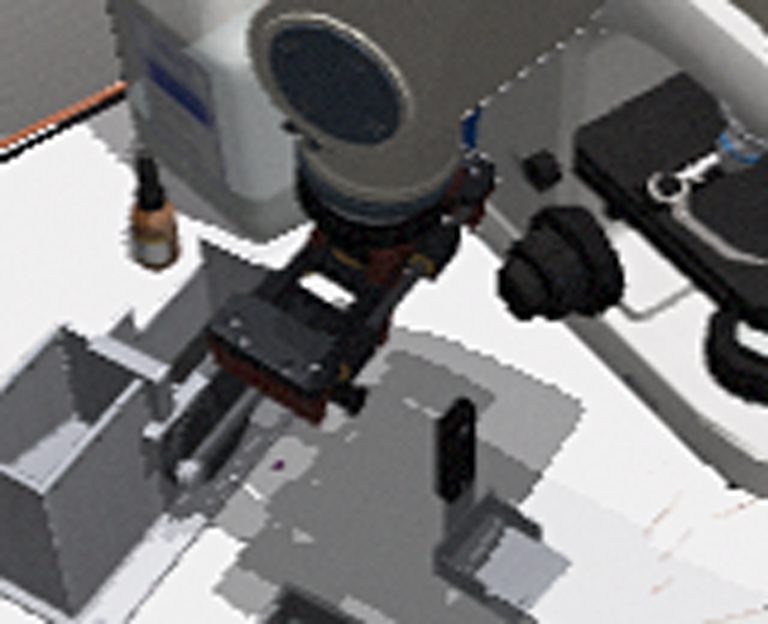

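View pics/t17.png

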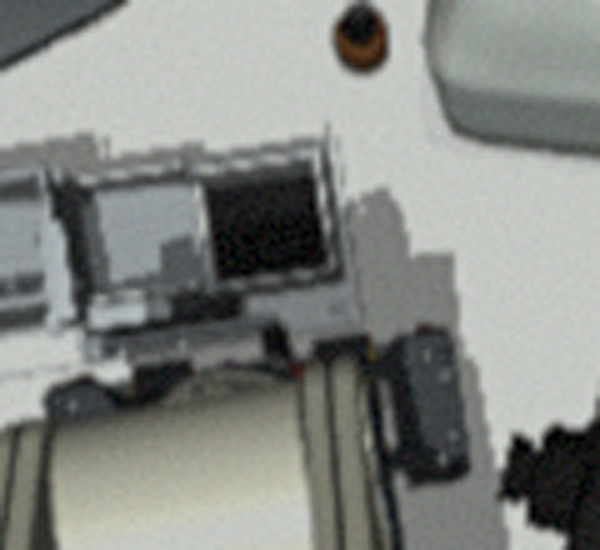

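The fingers straddle the handle (scene (350,400)), with the body clear of the gate post and the microscope knob (560,265). Descending and gripping.

```bash
python3 - <<'E'
from ov import *
p,q=lev(0,0,10,gx=-.09);print(movel(p,v=.06,until_force=6),np.array(get_tcp_pos())-p)
f0=np.array(get_ft_force());command_gripper(0.0)
print(get_grip_width()*88,np.round(np.array(get_ft_force())-f0,1),get_time())
snap("scene","s18",(240,150,400,280),4.8)
E
```

```text
False [-4.35847808e-05  1.68400588e-06 -2.16680580e-04]
14.78347897475177 [-1.9  0.5  0.5] 26.7333
```

View pics/s18.png

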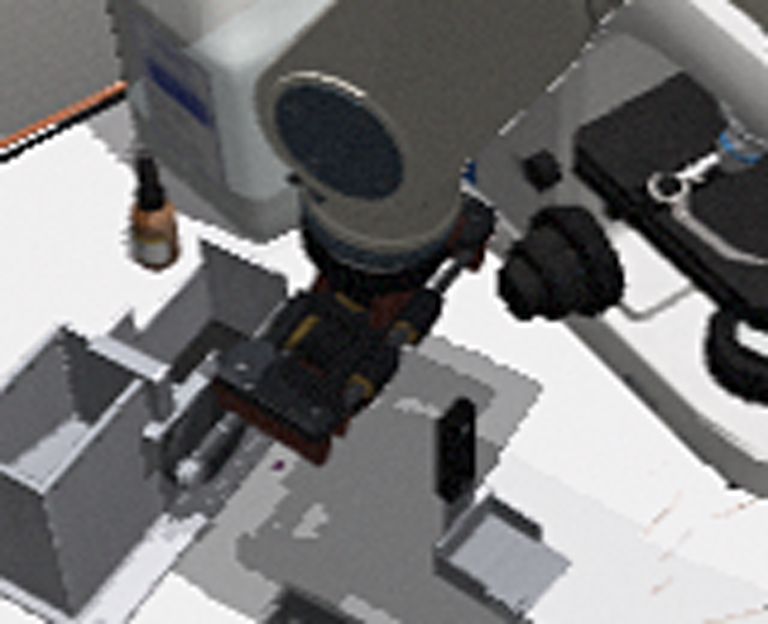

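Gripped (14.8 mm width on the 14 mm handle, force change under 2 N). Swinging with force monitoring.

```bash
cat > sw.py <<'E'
from ov import *
def swing(ths,dy=0,dz=0,v=.06):
    for th in ths:
        p,q=lev(th,-20*th/1.57,10,gx=-.09,dy=dy,dz=dz);movel(p,q,v=v)
        f=np.array(get_ft_force());c,s=np.cos(D[2]),np.sin(D[2]);fy=-s*f[0]+c*f[1];fx=c*f[0]+s*f[1];fz=f[2]
        # outward radial dir (-cos,sin); tangential (sin,cos)
        print("%.2f x%.1f rad%.1f tan%.1f w%.1f t%.1f"%(th,fx,-np.cos(th)*fy+np.sin(th)*fz,np.sin(th)*fy+np.cos(th)*fz,get_grip_width()*88,get_time()))
        if np.linalg.norm(f)>25: print("STOP",f);break
E
python3 - <<'E'
from sw import *
swing(np.arange(1,6)*.157)
snap("scene","s19",(240,130,400,260),4.8)
E
```

```text
0.16 x2.1 rad1.0 tan-4.8 w14.8 t27.2
0.31 x1.5 rad4.7 tan-1.7 w14.1 t27.5
0.47 x0.3 rad9.0 tan-3.2 w13.8 t27.9
0.63 x1.4 rad12.2 tan-2.6 w13.2 t28.3
0.79 x2.4 rad16.3 tan-5.8 w13.4 t28.7
```

View pics/s19.png

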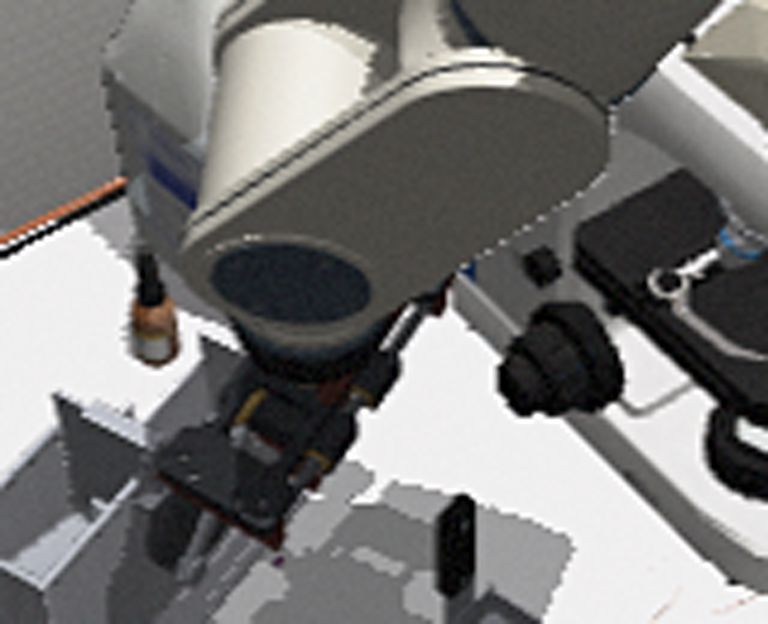

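```bash
python3 - <<'E'
from sw import *
swing([.79],dz=.001);swing([.79],dz=.002);swing([.95],dz=.002)
E
```

```text
0.79 x3.4 rad11.2 tan-6.6 w13.4 t29.0
0.79 x4.4 rad6.7 tan-5.5 w13.7 t29.2
0.95 x2.1 rad13.0 tan-6.4 w13.8 t29.6
```

```bash
python3 - <<'E'
from sw import *
dz=.0035
c,s=np.cos(D[2]),np.sin(D[2])
for th in (.95,1.1,1.25,1.35,1.45,1.54):
    swing([th],dz=dz)
    f=np.array(get_ft_force());fy=-s*f[0]+c*f[1];rad=-np.cos(th)*fy+np.sin(th)*f[2]
    if np.linalg.norm(f)>25: break
    dz+=np.clip(.7*rad/6700/np.sin(th),-.0012,.0012);print("dz",round(dz,4))
open("dz","w").write(str(dz))
snap("scene","s20",(220,110,400,260),4.4);snap("top","t20",(190,110,330,240),5)
E
```

```text
0.95 x4.8 rad3.6 tan-5.4 w13.5 t29.8
dz 0.004
1.10 x3.1 rad8.1 tan-6.0 w12.9 t30.2
dz 0.0049
1.25 x2.7 rad7.7 tan-5.6 w13.3 t30.6
dz 0.0058
1.35 x1.7 rad6.7 tan-4.4 w13.3 t30.9
dz 0.0065
1.45 x1.8 rad7.0 tan-5.0 w13.2 t31.2
dz 0.0072
1.54 x2.1 rad5.3 tan-5.9 w13.0 t31.4
dz 0.0078
```

View pics/s20.png

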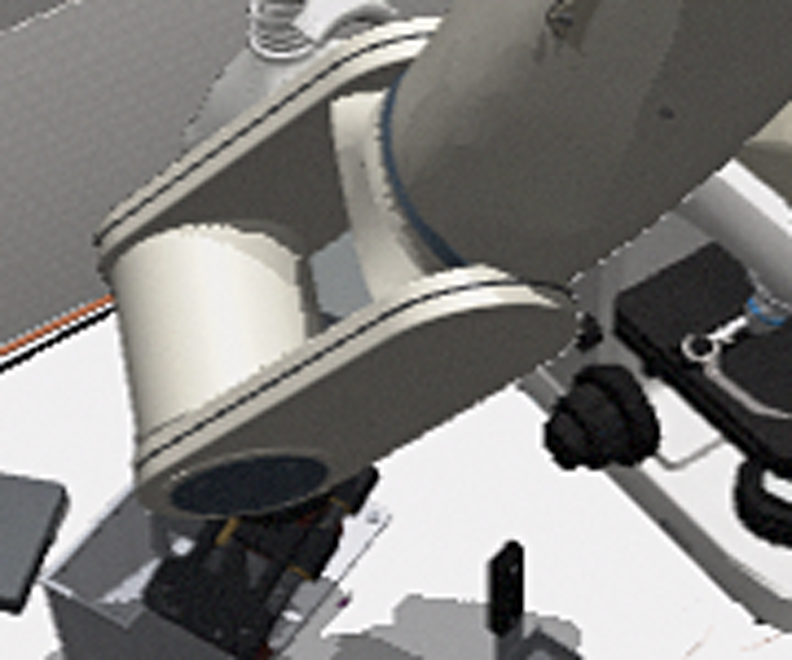

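View pics/t20.png

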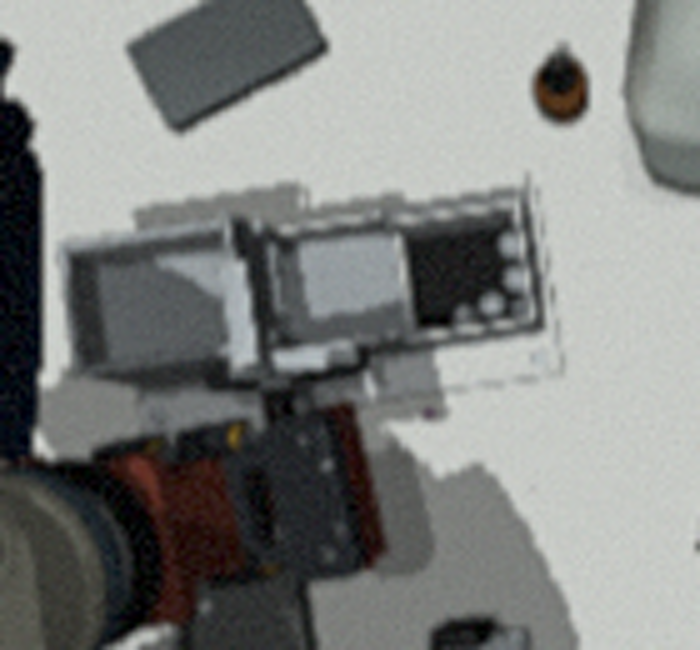

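The top view shows balls in the cup at about (512,242), (515,278), (490,303) and (463,315). I'll recheck the dispenser pose from both views so the final angle is trustworthy.

```bash
python3 - <<'E'
from h import *
from scipy.optimize import least_squares
obs=[]
for p,uv in [((-.031,.1085,.125),(122,361)),((.031,.1085,.125),(22,308)),((-.05,.1125,.0),(183,527)),((-.103,-.068,.052),(448,265))]:obs.append(("scene",p,np.array(uv)/5+[225,180]-.5))
for p,uv in [((-.031,.1085,.125),(80,374)),((.031,.1085,.125),(60,243)),((-.05,-.1125,0),(562,374))]:obs.append(("top",p,np.array(uv)/5+[190,110]-.5))
for sel in(("scene",),("top",),("scene","top")):
    r=least_squares(lambda x:np.ravel([proj(n,loc(x,p))-uv for n,p,uv in obs if n in sel]),D);print(sel,np.round(r.x,4),np.round(r.fun.reshape(-1,2),1).tolist())
w,x,y,z=get_ee_rot();M=R.from_quat([x,y,z,w]).as_matrix();g=np.array(get_tcp_pos())-M@[0,0,.019]
for d in(D,r.x):
    c,s=np.cos(d[2]),np.sin(d[2]);v=g[:2]-d[:2];print("grasp in disp",c*v[0]+s*v[1],-s*v[0]+c*v[1],g[2])
p,q=lev(1.54,-20*1.54/1.57,10,gx=-.09,dz=.0072);print(np.array(get_tcp_pos())-p,np.abs(np.dot(q,get_ee_rot())))
E
```

```text
('scene',) [0.6233 0.1702 0.133 ] [[-0.0, 0.4], [-0.1, 0.4], [-0.3, -0.7], [0.5, -0.2]]
('top',) [0.6206 0.1704 0.0975] [[-0.9, 0.1], [0.0, -0.0], [1.0, -0.1]]
('scene', 'top') [0.6215 0.17   0.1117] [[-0.3, 0.5], [-0.1, 0.1], [-0.8, -0.5], [1.1, 0.8], [-0.5, 0.3], [0.1, 0.2], [1.3, -1.0]]
grasp in disp -0.08962411024002966 0.016536471263269112 0.1475901331011755
grasp in disp -0.08988424970951166 0.017390998798498158 0.1475901331011755
[ 0.00046136 -0.00071481  0.00043519] 0.9999998838127468
```

```bash
python3 - <<'E'
from sw import *
swing([1.60],dz=.0072,v=.03); wait(.5)
swing([1.60],dz=.0072,v=.03)
snap("scene","s21",(200,180,360,310),4.8);b=read_camera("top")[:,:,::-1];cv2.imwrite("pics/t21.png",cv2.resize(b[140:190,195:305],None,fx=7,fy=7,interpolation=2))
w,x,y,z=get_ee_rot();M=R.from_quat([x,y,z,w]).as_matrix();g=np.array(get_tcp_pos())-M@[0,0,.019]
c,s=np.cos(D[2]),np.sin(D[2]);v=g[:2]-D[:2];print("grasp in disp",c*v[0]+s*v[1],-s*v[0]+c*v[1],g[2],get_time(),get_ft_force(),get_ft_torque())
E
```

```text
1.60 x1.2 rad8.4 tan-6.8 w13.5 t31.9
1.60 x0.7 rad8.2 tan-6.5 w12.9 t32.6
grasp in disp -0.08966236910999273 0.021466962256600025 0.1479530284448211 32.7 [ 0.82744631 -6.91116327  8.36593897] [-1.59144756 -0.47952443 -0.19869676]
```

View pics/s21.png

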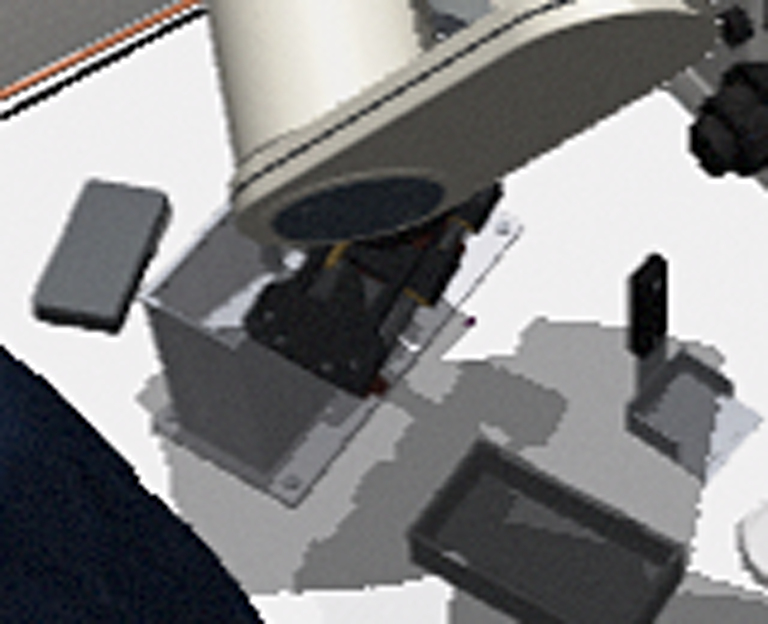

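View pics/t21.png

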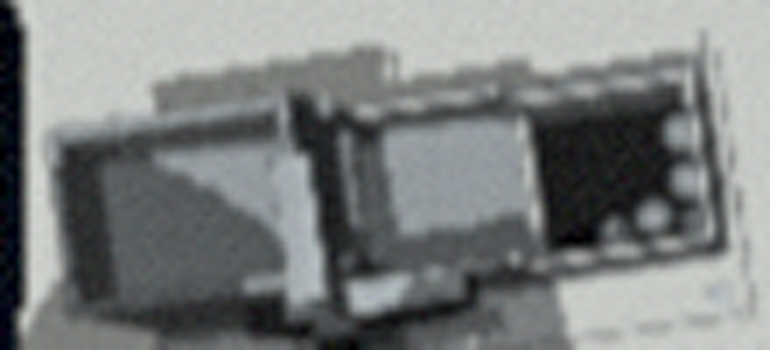

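The gate beam has shifted about 3 px outward in the top view since it was shut. I predicted 3.3 px for the full 34 mm lift. Four balls are clearly in the cup. One last stability check with a bystander comparison, then I'll hand in.

```bash
python3 - <<'E'
from h import *
a=np.array(get_tcp_pos());wait(1.0)
b=read_camera("top")[:,:,::-1];o=cv2.imread("pics/top0.png")
for n,(x0,y0,x1,y1) in {"case":(210,98,262,142),"bottle":(292,116,314,138)}.items():
    g=lambda i:np.float32(cv2.cvtColor(np.ascontiguousarray(i[y0:y1,x0:x1]),cv2.COLOR_BGR2GRAY))
    print(n,cv2.phaseCorrelate(g(o),g(b)))
print(np.array(get_tcp_pos())-a,get_grip_width()*88,np.round(get_ft_force(),1),get_time())
cv2.imwrite("pics/t22.png",cv2.resize(b[140:190,250:305],None,fx=12,fy=12,interpolation=2))
job_done()
E
```

```text
case ((-0.001490681754887646, 0.4511577789200807), 0.9943712528840996)
bottle ((0.13765257360345196, 0.15214582041351576), 0.8406043222381009)
[8.14976683e-06 1.78304555e-05 1.24976086e-05] 13.301495658223748 [ 0.6 -6.3  8.7] 33.75
the job is handed in; nothing more can be done
```

View pics/t22.png

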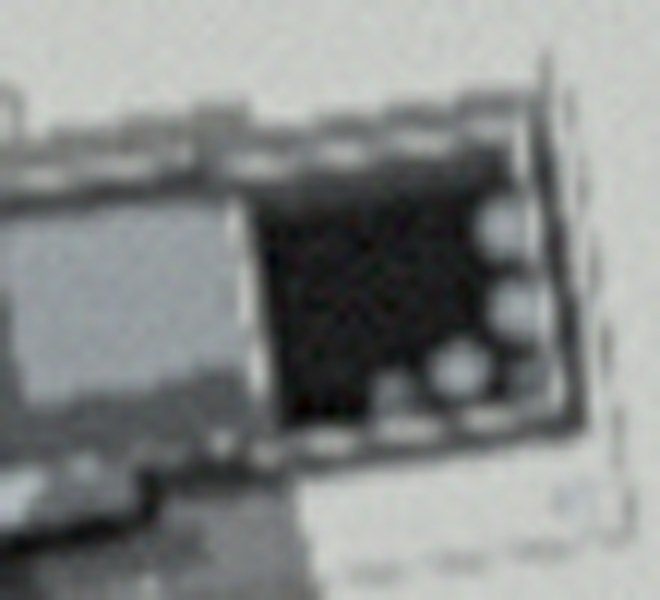

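I scooped all five balls out of the tray in one pass, poured them into the hopper with the gate shut, and stood the scoop upright on the table. Then I swung the lever to straight up and handed the job in at about 34 s, still gripping the handle.

**Last checks**
- **Balls:** the final top picture shows four balls in the catch cup and probably the fifth in its front corner. The balls against the gate were hidden from both cameras after pouring. I inferred they were in the hopper from the empty scoop and no strays on the table; the cup picture later bore this out.
- **Lever:** I estimate an angle of 1.56 to 1.59 rad. The gate beam had moved about 3 px in the top view, against 3.3 px expected for full lift.
- **Hold:** over the last second before hand-in the arm moved less than 0.02 mm. The grip width read 13.3 mm on the 14 mm handle.
- **Bystanders:** the bottle showed no measurable shift (0.2 px). The case showed an apparent 0.45 px, about 1 mm, which I take as a lighting effect because nothing came near it.

**Disagreement:** during the swing the path I needed ran about 7 mm higher than the nominal 88 mm arc, and about 10 N of force remained on the handle at the end. The handle probably sits off-centre in the pads, but I did not settle the cause. The force stayed well below the 40 N limit.

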